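# Pack a sample tin in its transport crate

## Task

Pack the paint sample for dispatch: gently set the square tin upright into the pocket of the small plywood crate, then the open spacer frame flat on top of it, then the lid board with its knob up, each fully home and square before the next, and none of them dropped. Then turn the wooden turnbutton square across the lid so that it holds it down (either way round will do), and let go of everything. Leave the round tin, the tape roll and the cutter where they are.

Things in the scene. Friction and masses are not known exactly. Their poses are not given: they have to be found in the camera images.
- crate: Small fixed plywood crate. Origin: under the pocket's centre, at table height. Pocket 68 x 68 mm, floor at z 10, rim at z 74 mm, top 6 mm bevelled (4 mm wider each side). Outside x -46 to 68, y -46 to 46 mm. x walls closed; the thick one at +x carries the turnbutton. The y walls have a 44 mm wide gap in the middle, open from rim to floor, for fingers that hold a part by its y sides.
- tin: Square bare-steel sample tin, 64 x 64 mm and 36 mm high, with a flat round closure in its top. Stands on the table. Origin: centre of its underside; z up.
- spacer: Square open wooden frame (spacer), 64 x 64 mm outside, 14 mm thick, with a 36 x 36 mm square hole through it (bars 14 mm wide). Lies flat. Origin: centre of its underside.
- lid: Square plywood lid board, 64 x 64 mm and 12 mm thick, with a round upright wooden knob in the centre of its top, 20 mm in diameter and 24 mm high (36 mm overall). Origin: centre of the board's underside; z up.
- turnbutton (a joint): Angle of the turnbutton about its vertical pivot, rad, anticlockwise from above: 0 = the bar lies along the crate's y, clear of the pocket; +1.57 or -1.57 = square across the lid. Stops at +-1.7. It turns stiffly and stays where it is left. It starts within 0.3 of 0.
- turnbutton_top (a point): Centre of the turnbutton's top, on its pivot axis: 50 mm from the crate's origin along its +x, 91.5 mm above the table. Dark wooden bar 16 mm wide, 60 mm long (30 mm each side of the pivot), 16 mm high; its underside is 1.5 mm above the rim and 3.5 mm above the lid board once all is home. The point's y runs along the bar.
- round_tin: Bystander: round steel paint tin, 72 mm in diameter, 72 mm high. Origin: centre of its underside. Leave alone.
- tape_roll: Bystander: roll of clear packing tape lying flat behind the crate, 100 mm in diameter, 48 mm high. Origin: centre of its underside. Leave alone.
- cutter: Bystander: flat grey carton cutter, about 170 mm long, 22 mm wide, 16 mm high, lying between the robot and the crate. Origin: under the middle of its handle. Leave alone.
Mind the look-alikes: they are no part of the job. Several things look just like the spacer: the one meant starts farthest to the robot's left.

How it is judged (in metres and radians):
On the way, in this order (a step that is already met when the one before it is completed fails the run):
1. the square tin is home in the pocket, square and let go (x of tin in the frame of crate between -0.004 and 0.004 m and y of tin in the frame of crate between -0.004 and 0.004 m and z of tin in the frame of crate between 0.006 and 0.013 m and angle between tin's own z axis and vertical below 0.07 rad and (angle between the x axis of tin and the x axis of crate, either way round below 0.12 rad or angle between the x axis of tin and the y axis of crate, either way round below 0.12 rad) and contact force between tin and the fingers below 0.3 N), for 0.2 s.
2. the spacer frame is home in the pocket, square and let go, on top of the square tin (x of spacer in the frame of crate between -0.004 and 0.004 m and y of spacer in the frame of crate between -0.004 and 0.004 m and z of spacer in the frame of crate between 0.042 and 0.049 m and angle between each of spacer, tin's own z axis and vertical below 0.07 rad and (angle between the x axis of spacer and the x axis of crate, either way round below 0.12 rad or angle between the x axis of spacer and the y axis of crate, either way round below 0.12 rad) and contact force between spacer and the fingers below 0.3 N and x of tin in the frame of crate between -0.004 and 0.004 m and y of tin in the frame of crate between -0.004 and 0.004 m and z of tin in the frame of crate between 0.006 and 0.013 m and (angle between the x axis of tin and the x axis of crate, either way round below 0.12 rad or angle between the x axis of tin and the y axis of crate, either way round below 0.12 rad)), for 0.2 s.
3. the lid board is home in the pocket, square and let go, on top of the spacer frame (x of lid in the frame of crate between -0.004 and 0.004 m and y of lid in the frame of crate between -0.004 and 0.004 m and z of lid in the frame of crate between 0.056 and 0.063 m and angle between each of lid, tin, spacer's own z axis and vertical below 0.07 rad and (angle between the x axis of lid and the x axis of crate, either way round below 0.12 rad or angle between the x axis of lid and the y axis of crate, either way round below 0.12 rad) and contact force between lid and the fingers below 0.3 N and x of tin in the frame of crate between -0.004 and 0.004 m and y of tin in the frame of crate between -0.004 and 0.004 m and z of tin in the frame of crate between 0.006 and 0.013 m and (angle between the x axis of tin and the x axis of crate, either way round below 0.12 rad or angle between the x axis of tin and the y axis of crate, either way round below 0.12 rad) and x of spacer in the frame of crate between -0.004 and 0.004 m and y of spacer in the frame of crate between -0.004 and 0.004 m and z of spacer in the frame of crate between 0.042 and 0.049 m and (angle between the x axis of spacer and the x axis of crate, either way round below 0.12 rad or angle between the x axis of spacer and the y axis of crate, either way round below 0.12 rad)), for 0.2 s.
4. the turnbutton is turned across the lid ((value of joint turnbutton above 1.25 rad or value of joint turnbutton below -1.25 rad)), for 0.1 s.
At the end, for the whole second after the job is handed in: Tin, spacer, lid stacked in this order in the pocket, at rest: tilt under 0.07 rad, square to the crate within 0.12 rad, centred within 4 mm in its x and y, undersides at 10, 46, 60 mm (+3/-4 mm) above the crate's underside; turnbutton at least 1.25 rad either way from 0 (x of tin in the frame of crate between -0.004 and 0.004 m and y of tin in the frame of crate between -0.004 and 0.004 m and z of tin in the frame of crate between 0.006 and 0.013 m and angle between each of tin, spacer, lid's own z axis and vertical below 0.07 rad and (angle between the x axis of tin and the x axis of crate, either way round below 0.12 rad or angle between the x axis of tin and the y axis of crate, either way round below 0.12 rad) and x of spacer in the frame of crate between -0.004 and 0.004 m and y of spacer in the frame of crate between -0.004 and 0.004 m and z of spacer in the frame of crate between 0.042 and 0.049 m and (angle between the x axis of spacer and the x axis of crate, either way round below 0.12 rad or angle between the x axis of spacer and the y axis of crate, either way round below 0.12 rad) and x of lid in the frame of crate between -0.004 and 0.004 m and y of lid in the frame of crate between -0.004 and 0.004 m and z of lid in the frame of crate between 0.056 and 0.063 m and (angle between the x axis of lid and the x axis of crate, either way round below 0.12 rad or angle between the x axis of lid and the y axis of crate, either way round below 0.12 rad) and (value of joint turnbutton above 1.25 rad or value of joint turnbutton below -1.25 rad) and linear speed of each of tin, spacer, lid below 0.02 m/s); the robot touches nothing.
It fails at once if the round tin, the tape roll or the cutter is moved by more than 25 mm (distance of any of round_tin, tape_roll, cutter from where it was at the start of the episode above 0.025 m).
It fails at once if tin, spacer or lid is dropped (faster than 0.5 m/s, as after a fall of 13 mm, while not held) ((linear speed of tin above 0.5 m/s and contact force between tin and the fingers below 0.05 N) or (linear speed of spacer above 0.5 m/s and contact force between spacer and the fingers below 0.05 N) or (linear speed of lid above 0.5 m/s and contact force between lid and the fingers below 0.05 N)).
It also fails if it takes over 72 s, if anything falls off the work surface, if the arm or the gripper's body presses on something with over 40 N, if the wrist force passes 120 N, or if a joint passes its speed limit or range.

## Robot

A 7-joint arm with a two-finger parallel gripper is mounted at the origin on the work surface. World frame = base frame: x ahead of the robot, y to its left, z up, the work surface at z = 0. Lengths are in mm, angles in rad, forces in N, time in s.
With the tool pointing down it reaches from about 350 to 900 mm from the base axis. Payload 8.1 kg.
Tool frame: the origin (TCP) lies at the very end of the fingers, on their centre line; the grasp point (between the pads) lies env.grasp_offset behind it (env.grasp_offset is the distance from the TCP to the grasp point, in mm); z points along the fingers, y is the line along which they close (so a half turn about z gives the same grasp; the last joint's range is limited). The gripper opens to 85 mm and grips with 20 to 120 N. Pads are 22 mm wide; open, the fingers measure 114 mm over their backs; the gripper's body (76 mm by 85 mm) begins 54 mm behind the grasp point. The pads swing forward as they close: fully open they stand 13 mm farther back than shut.
Start: joints at [-1.235, 0.434, 0.025, 1.573, -0.012, 1.134, -0.075], TCP at [265.561, 565.79, 231.323] pointing down, gripper open.
Joint ranges: [-2.62, 2.62], [-0.44, 2.09], [-1.27, 1.32], [0.08, 2.57], [-1.32, 4.46], [0.12, 2], [-2.74, 2.74]. Speed limits (rad/s): [2.22, 2.22, 3.01, 3.01, 3.14, 3.14, 3.14].

## Interface

Orientations are given as [roll, pitch, yaw] about the fixed x, y, z axes, in that order (R = Rz(yaw) Ry(pitch) Rx(roll)).
In Python, from bench import env gives the robot as it stands.
- The arm moves only by the tool arm_command, never from a script. Its argument "plan" is a list of rows, each an object with "translation": the shift along the tool's x, y, z in m, a list of three; "rot": the turn, a rotation vector about the tool's x, y, z in degrees, a list of three; "claw": the finger opening in m, from 0 to 0.0854. In form: [{"translation": [tx, ty, tz], "rot": [rx, ry, rz], "claw": claw}, ...]. A call has 1 to 12 rows; each row is the pose to reach, as a shift and turn from the pose commanded when the call began, along the tool's axes at that moment; what a row does not reach only later rows make up. A row lasts 1/10 s, in which the tool goes at most 50 mm and 8.59 degrees, less where a joint would pass 70% of its speed; a pose out of reach is approached as far as the arm can. A call with a gripper value outside its range is refused whole. The fingers move at their own pace and stop on an object; "grip_force" is the grip in N (left out, the last holds). Time passes only in rows, so rows that repeat a pose let the fingers close. It gives the time, the measured TCP pose, the force, the opening and the grip force at its end, in the units of the state.
- env.sense(): the state, without advancing time (a new reading comes with each control period).
- env.get_image(name): name is "scene" or "top"; returns the picture (384x512x3 uint8, blue, green, red); there is no depth.
- env.camera_info(name): a dict with "mtx" (3x3 intrinsics, pixels), "rvec" (rotation vector, rad) and "tvec" (3), from world to camera coordinates, as OpenCV has them. Camera axes: x right, y down, z forward; pixel columns grow to the right and rows downward; lengths in mm; the calibration is good to about 2 mm. A picture is of the moment at which its call begins. camera_info takes no time and is no camera call.
- env.finish_job(): hands the job in; it is judged then, once.
The state is a dict: "t": time; "joints": joint angles; "dq": joint speeds; "tau": joint torques, N m; "tool_pos": TCP position; "ee_rot": TCP orientation; "ft_force": force on the tool from outside, world axes, zero at the start; "ft_torque": the same for the moment, N m; "opening": finger opening in mm; "grip_force": force on a finger pad.
Only numpy, scipy, OpenCV 4.12 (cv2) and the standard library are available. Lean on these libraries where they do the work, as an engineer would, in place of code of your own. Each camera call takes 0.05 s, during which the arm holds its last target. There are 200 camera calls.

## Working session

There is one attempt and no reset: what is moved stays moved. The work goes in short steps, Python scripts to look and compute and a tool call to move; the robot and the scene stay as the last step left them, time stands still between calls to the robot, and variables do not carry over. Pictures are saved under pics/ and viewed, at most 10 in all, crops included, and the job is handed in when it is done.

Besides the shell and the picture viewer there is one more tool, called as name(argument=value, ...), one argument or row to a line, values as JSON. arm_command: Moves the arm, as the interface text tells. Its arguments: {"type":"object","properties":{"plan":{"type":"array","items":{"type":"object","properties":{"translation":{"type":"array","items":{"type":"number"}},"rot":{"type":"array","items":{"type":"number"}},"claw":{"type":"number"}}}},"grip_force":{"type":"number"}},"required":["plan"]}

```bash
mkdir -p pics; ls
python3 - <<'E'
from bench import env
import cv2
for n in("scene","top"):
    cv2.imwrite(f"pics/{n}0.png",env.get_image(n)); print(n,env.camera_info(n))
print(env.sense(),env.grasp_offset)
E
```

```text
pics
scene {'mtx': array([[388.89314924,   0.        , 255.24609771],
       [  0.        , 388.89314924, 193.32401007],
       [  0.        ,   0.        ,   1.        ]]), 'rvec': array([ 2.01425821,  1.42939539, -0.57196303]), 'tvec': array([-132.95827186, -361.53225307, 1442.9000653 ])}
top {'mtx': array([[434.3964176 ,   0.        , 259.68669596],
       [  0.        , 434.3964176 , 192.4261734 ],
       [  0.        ,   0.        ,   1.        ]]), 'rvec': array([ 2.14882631, -2.13906042,  0.21577657]), 'tvec': array([ -64.62748835,  586.20169564, 1291.79465563])}
{'t': 0.1, 'joints': array([-1.23456408,  0.43515135,  0.02498088,  1.57400203, -0.01163978,
        1.13402405, -0.07510927]), 'dq': array([-0.00034577, -0.00335123,  0.00029424, -0.00184111, -0.00031283,
        0.00187331, -0.00033458]), 'tau': array([ 3.67417058e-03, -6.71758032e+01,  1.02875523e+00, -3.16898489e+01,
        1.58203952e-02,  7.33926427e-03, -1.08313868e-04]), 'tool_pos': array([265.39573971, 565.34412293, 230.60732485]), 'ee_rot': array([-3.14015643e+00,  9.78667880e-05,  2.70265837e+00]), 'ft_force': array([ 0.10547814, -0.36018501,  0.04054098]), 'ft_torque': array([-0.0709422 , -0.04043894,  0.01796245]), 'grip_force': 0.0, 'opening': 85.16294765468074} 18.700000000000003
```

View pics/scene0.png

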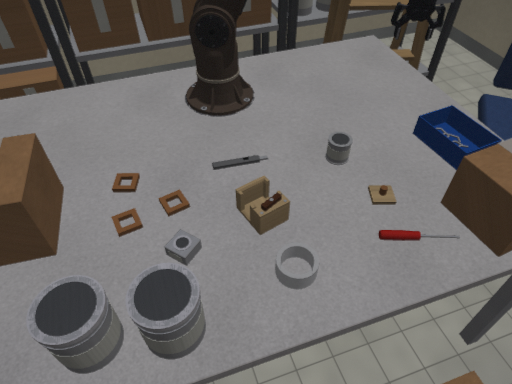

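View pics/top0.png

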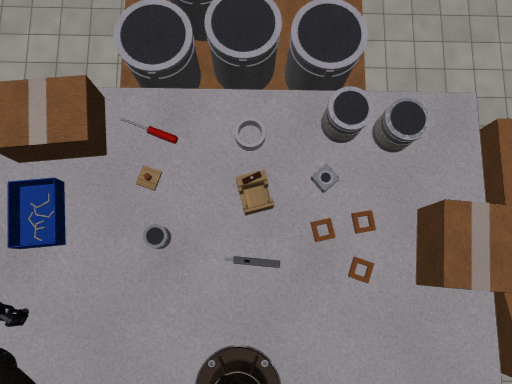

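Run:
```python
import cv2,numpy as np
s=cv2.imread("pics/scene0.png");t=cv2.imread("pics/top0.png")
R=lambda a,k:cv2.resize(a,None,fx=k,fy=k,interpolation=cv2.INTER_CUBIC)
cv2.imwrite("pics/A.png",R(t[160:280,228:388],5))
b=np.zeros((600,800,3),np.uint8)
b[:440]=R(s[160:270,110:310],4)
b[440:600,:240]=R(s[175:215,355:415],4)
b[440:600,240:480]=R(t[158:198,120:180],4)
cv2.imwrite("pics/B.png",b)
```

```text
(no output)
```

View pics/A.png

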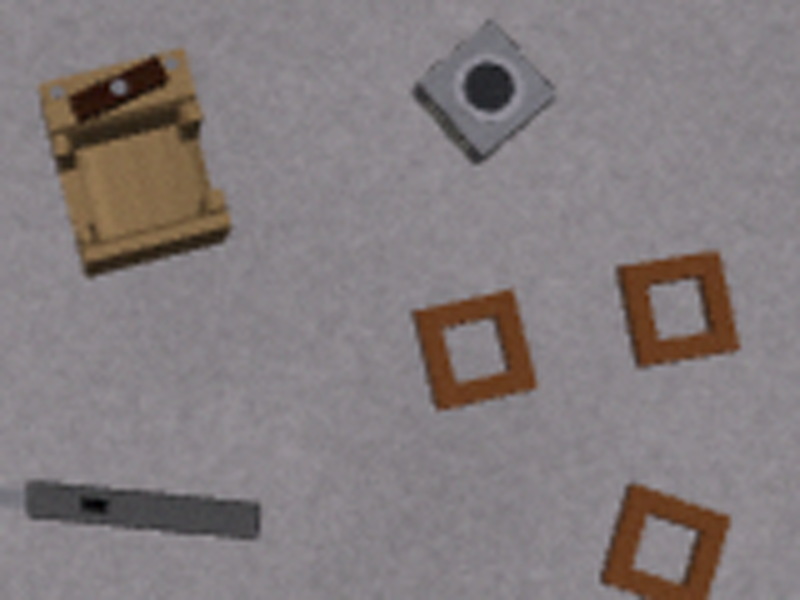

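View pics/B.png

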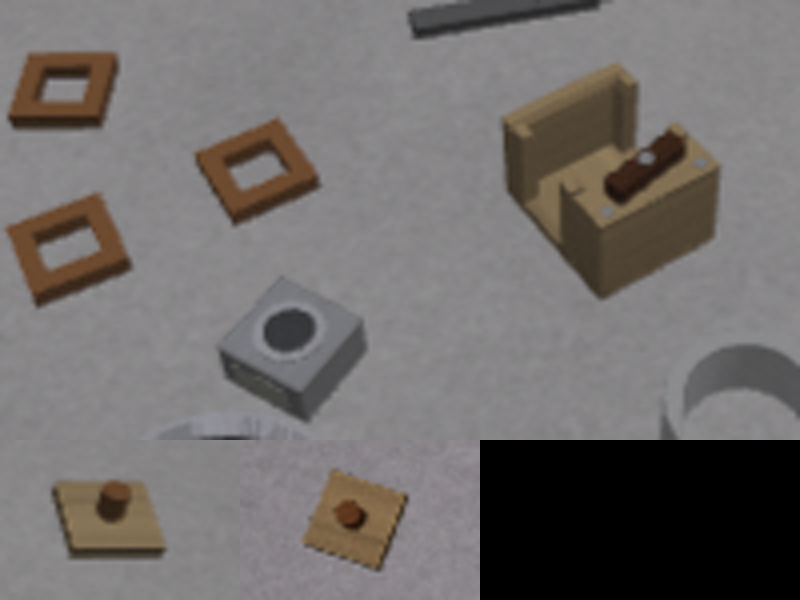

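Spacer candidates in the top view are (322,230), (363,221) and (361,270). World +y runs to image left, so the one at (322,230), scene (174,202), is farthest to the robot's left. The enlarged crops confirm it. The tin is at about (325,178), the crate at (255,193) with the turnbutton at its far side, and the lid at (149,177).

```bash
cat > h.py <<'E'
import numpy as np,cv2
from scipy.optimize import least_squares
from bench import env
C={n:env.camera_info(n) for n in("scene","top")}
def proj(n,P): return cv2.projectPoints(np.float64(P),C[n]["rvec"],C[n]["tvec"],C[n]["mtx"],None)[0][:,0]
def loc(p,L):
    c,s=np.cos(p[3]),np.sin(p[3]); L=np.float64(L)
    return np.c_[p[0]+c*L[:,0]-s*L[:,1],p[1]+s*L[:,0]+c*L[:,1],p[2]+L[:,2]]
def fit(obs,p0): # obs: {cam:(local,pix)}
    f=lambda p:np.concatenate([(proj(n,loc(p,L))-q).ravel() for n,(L,q) in obs.items()])
    r=least_squares(f,p0); return r.x,r.fun
A=lambda q:np.float64(q)/5+[228,160]
B=lambda q:np.float64(q)/4+[110,160]
def sq(h,a=32): return [(a,a,h),(-a,a,h),(-a,-a,h),(a,-a,h)]
E
python3 - <<'E'
from h import *
np.set_printoptions(precision=2,suppress=True)
for n in C:
    R=cv2.Rodrigues(C[n]["rvec"])[0]; print(n,-R.T@C[n]["tvec"])
D={}
cr=[(68,46,74),(-46,46,74),(-46,-46,74),(68,-46,74)]
D["crate"]=(cr,A([(42,85),(85,262),(229,228),(185,50)]),B([(720,165),(620,65),(503,118),(601,225)]),[600,0,0,-.2])
D["tin"]=(sq(36),A([(490,20),(417,88),(480,150),(553,97)]),B([(304,383),(365,322),(283,277),(220,346)]),[600,-200,0,-.8])
D["spacer"]=(sq(14),A([(413,312),(438,408),(536,387),(513,290)]),B([(318,177),(277,118),(196,155),(235,211)]),[500,-200,0,-.2])
b=np.float64([355,175-110])
D["lid"]=(sq(12),np.float64([(333,470),(304,545),(379,570),(408,493)])/4+[60,48],np.float64([(165,547),(143,482),(53,482),(73,550)])/4+b,[600,200,0,.2])
for k,(L,qt,qs,p0) in D.items():
    x,r=fit({"top":(L,qt),"scene":(L,qs)},p0); print(k,x,r.reshape(-1,2).tolist().__len__()); print(r.reshape(-1,2).T)
    x2,r2=fit({"top":(L,qt),"scene":(L,qs)} ,p0) 
    for n,q in(("top",qt),("scene",qs)): # single view with z fixed 0
        f=lambda p:(proj(n,loc([p[0],p[1],0,p[2]],L))-q).ravel()
        print("  ",n,least_squares(f,[p0[0],p0[1],p0[3]]).x)
# turnbutton: back-project at z 91.5
def bp(n,q,z):
    f=lambda p:(proj(n,[[p[0],p[1],z]])-q).ravel(); return least_squares(f,[600,0]).x
a,c,m=[bp("top",A([q])[0],91.5) for q in((72,108),(165,68),(118,88))]; print("btn",m,np.arctan2(*(a-c)[::-1]))
print(bp("scene",B([(647,157)])[0],91.5))
E
```

```text
scene [1226.92 -281.06  803.75]
top [ 355.82  -24.71 1374.53]
crate [577.07 -47.59  -3.38   0.25] 8
[[-1.21 -0.94 -0.29 -0.71 -0.43 -0.8  -0.64 -0.85]
 [-0.34  0.14 -0.3  -0.31  0.38 -0.73 -0.35  0.9 ]]
   top [575.86 -49.88   0.24]
   scene [580.23 -46.95   0.25]
tin [ 638.72 -267.55   -3.66   -0.87] 8
[[-0.81 -1.22 -0.45 -0.04 -0.73  0.02 -0.21 -0.9 ]
 [-0.16 -1.16  1.69 -0.47  2.19 -1.54 -0.69  0.17]]
   top [ 637.92 -268.88   -0.87]
   scene [ 641.6  -266.49   -0.87]
spacer [ 475.51 -261.61   -3.28    0.23] 8
[[-0.38 -0.35 -0.33 -0.89 -0.11  0.21 -0.7  -1.05]
 [-0.22  0.39 -0.04 -0.36 -0.49  0.03 -0.18  0.69]]
   top [ 475.06 -262.58    0.22]
   scene [ 478.87 -260.59    0.24]
lid [639.7  291.77  -2.7   -0.32] 8
[[-0.7  -0.7  -0.46 -0.6  -0.32 -0.78 -0.68 -0.64]
 [-0.41 -0.56 -0.5   0.07  0.29 -0.17  0.2  -0.07]]
   top [638.01 289.16  -0.31]
   scene [642.01 291.56  -0.32]
btn [624.74 -36.34] 1.9922752990977026
[626.62 -33.18]
```

```bash
cat >> h.py <<'E'
A=lambda q:(np.float64(q)+.5)/5-.5+[228,160]
B=lambda q:(np.float64(q)+.5)/4-.5+[110,160]
OBS={}
OBS["crate"]=([(68,46,74),(-46,46,74),(-46,-46,74),(68,-46,74)],A([(42,85),(85,262),(229,228),(185,50)]),B([(720,165),(620,65),(503,118),(601,225)]),[600,0,0,.2])
OBS["tin"]=(sq(36),A([(490,20),(414,86),(480,154),(553,97)]),B([(304,385),(365,320),(283,277),(220,346)]),[600,-200,0,-.8])
OBS["spacer"]=(sq(14),A([(413,312),(438,408),(536,387),(513,290)]),B([(318,177),(277,118),(196,155),(235,211)]),[500,-200,0,.2])
OBS["lid"]=(sq(12),(np.float64([(333,470),(304,545),(379,570),(408,493)])+.5)/4-.5+[60,48],(np.float64([(165,547),(143,482),(53,482),(73,550)])+.5)/4-.5+[355,65],[600,200,0,-.3])
E
python3 - <<'E'
from h import *
np.set_printoptions(precision=2,suppress=True)
R=lambda a,k:cv2.resize(a,None,fx=k,fy=k,interpolation=cv2.INTER_CUBIC)
s=cv2.imread("pics/scene0.png");t=cv2.imread("pics/top0.png")
out=np.zeros((600,800,3),np.uint8); k=5; j=0
for name,(L,qt,qs,p0) in OBS.items():
    x,r=fit({"top":(L,qt),"scene":(L,qs)},p0); print(name,x); print(r.reshape(-1,2).T)
    for n,q,im in(("top",qt,t),("scene",qs,s)):
        f=lambda p:(proj(n,loc([p[0],p[1],0,p[2]],L))-q).ravel()
        y=least_squares(f,[x[0],x[1],x[3]]).x; print("  ",n,y)
        if name in("tin","spacer"):
            c=q.mean(0).astype(int)-[20,20] 
            cr=R(im[c[1]:c[1]+45,c[0]:c[0]+40],6.6)
            h=L[0][2]
            for z in (0,h):
                P=proj(n,loc([y[0],y[1],0,y[2]],sq(z)))
                cv2.polylines(cr,[np.int32(((P-c+.5)*6.6-.5)*8)],True,(0,255,0) if z else (0,0,255),1,cv2.LINE_AA,3)
            a,b=divmod(j,2); out[a*300:a*300+297,b*400:b*400+264]=cr; j+=1
cv2.imwrite("pics/C.png",out)
E
```

```text
crate [577.49 -47.69  -1.43   0.25]
[[-0.79 -0.51  0.19 -0.25  0.01 -0.4  -0.29 -0.46]
 [-0.21  0.32 -0.13 -0.19  0.37 -0.76 -0.37  0.9 ]]
   top [577.09 -48.65   0.24]
   scene [578.7  -47.42   0.25]
tin [ 639.04 -267.23   -1.81   -0.87]
[[-0.41 -0.24 -0.04  0.38 -0.3   0.46  0.2  -0.51]
 [ 0.01 -0.57  1.09 -0.29  1.69 -1.07 -0.72  0.17]]
   top [ 638.86 -267.16   -0.87]
   scene [ 640.23 -267.13   -0.86]
spacer [ 476.33 -261.37   -0.98    0.23]
[[ 0.04  0.08  0.13 -0.44  0.31  0.61 -0.34 -0.67]
 [-0.16  0.48  0.05 -0.3  -0.48  0.02 -0.18  0.71]]
   top [ 476.31 -261.34    0.22]
   scene [ 477.16 -261.29    0.24]
lid [639.76 291.27  -0.76  -0.32]
[[-0.31 -0.32 -0.05 -0.18  0.09 -0.38 -0.31 -0.26]
 [-0.2  -0.32 -0.25  0.3   0.26 -0.21  0.15 -0.1 ]]
   top [639.22 290.4   -0.31]
   scene [640.42 291.34  -0.32]
```

View pics/C.png

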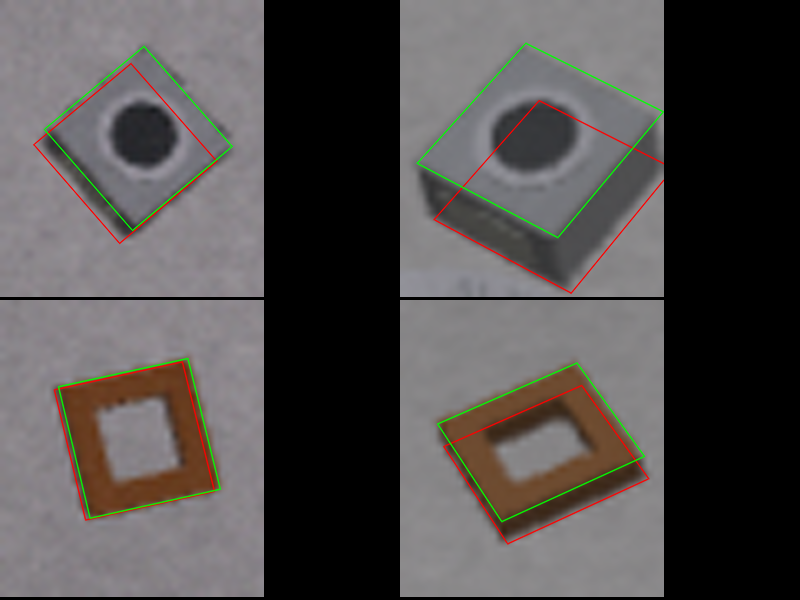

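```bash
cat >> h.py <<'E'
from scipy.spatial.transform import Rotation as Ro
def bp(n,q,z):
    f=lambda p:(proj(n,[[p[0],p[1],z]])-q).ravel(); return least_squares(f,[600,0]).x
def go(x,y,z,yaw):
    s=env.sense(); R=Ro.from_euler("xyz",s["ee_rot"])
    d=R.inv().apply(np.float64([x,y,z])-s["tool_pos"])/1000
    r=(R.inv()*Ro.from_euler("xyz",[np.pi,0,yaw])).as_rotvec(degrees=True)
    print("t%.1f"%s["t"],"pos",s["tool_pos"].round(1),"rot",s["ee_rot"].round(3),"F",s["ft_force"].round(1),"open %.1f"%s["opening"])
    print("  shift",d.round(4),"rot",r.round(1))
E
python3 - <<'E'
from h import *
np.set_printoptions(precision=2,suppress=True)
for nm,n,q in(("tin","top",(143,134)),("tin","scene",(535-400,138))):
    o=OBS[nm][1 if n=="top" else 2]; c=o.mean(0).astype(int)-20
    print(nm,n,bp(n,(np.float64(q)+.5)/6.6-.5+c,36))
go(639,-267,150,.70)
E
```

```text
tin top [ 640.58 -269.7 ]
tin scene [ 640.   -269.26]
t0.1 pos [265.4 565.3 230.6] rot [-3.14  0.    2.7 ] F [ 0.1 -0.4  0. ] open 85.2
  shift [-0.69 -0.59  0.08] rot [ -0.    0.1 114.7]
```

arm_command(
  plan=[
    {"translation": [-0.6935, -0.595, 0.08], "rot": [0, 0, 114.6], "claw": 0.085},
    {"translation": [-0.6935, -0.595, 0.08], "rot": [0, 0, 114.6], "claw": 0.085},
    {"translation": [-0.6935, -0.595, 0.08], "rot": [0, 0, 114.6], "claw": 0.085},
    {"translation": [-0.6935, -0.595, 0.08], "rot": [0, 0, 114.6], "claw": 0.085},
    {"translation": [-0.6935, -0.595, 0.08], "rot": [0, 0, 114.6], "claw": 0.085},
    {"translation": [-0.6935, -0.595, 0.08], "rot": [0, 0, 114.6], "claw": 0.085},
    {"translation": [-0.6935, -0.595, 0.08], "rot": [0, 0, 114.6], "claw": 0.085},
    {"translation": [-0.6935, -0.595, 0.08], "rot": [0, 0, 114.6], "claw": 0.085},
    {"translation": [-0.6935, -0.595, 0.08], "rot": [0, 0, 114.6], "claw": 0.085},
    {"translation": [-0.6935, -0.595, 0.08], "rot": [0, 0, 114.6], "claw": 0.085},
    {"translation": [-0.6935, -0.595, 0.08], "rot": [0, 0, 114.6], "claw": 0.085},
    {"translation": [-0.6935, -0.595, 0.08], "rot": [0, 0, 114.6], "claw": 0.085},
  ],
)

```text
t: 1.3
tool_pos: [511.1, 18.9, 178.8]
ee_rot: [-3.142, -0.0, 0.897]
ft_force: [1.2, 0.6, 0.1]
opening: 84.8
grip_force: 0.0
```

```bash
python3 -c "
from h import *
go(640,-269,150,.70)"
```

```text
t1.3 pos [511.1  18.9 178.8] rot [-3.142 -0.     0.897] F [1.2 0.6 0.1] open 84.8
  shift [-0.1446  0.2803  0.0288] rot [-0.  -0.  11.3]
```

arm_command(
  plan=[
    {"translation": [-0.1446, 0.28, 0.029], "rot": [0, 0, 11.3], "claw": 0.085},
    {"translation": [-0.1446, 0.28, 0.029], "rot": [0, 0, 11.3], "claw": 0.085},
    {"translation": [-0.1446, 0.28, 0.029], "rot": [0, 0, 11.3], "claw": 0.085},
    {"translation": [-0.1446, 0.28, 0.029], "rot": [0, 0, 11.3], "claw": 0.085},
    {"translation": [-0.1446, 0.28, 0.029], "rot": [0, 0, 11.3], "claw": 0.085},
    {"translation": [-0.1446, 0.28, 0.029], "rot": [0, 0, 11.3], "claw": 0.085},
    {"translation": [-0.1446, 0.28, 0.029], "rot": [0, 0, 11.3], "claw": 0.085},
    {"translation": [-0.1446, 0.28, 0.029], "rot": [0, 0, 11.3], "claw": 0.085},
    {"translation": [-0.1446, 0.28, 0.029], "rot": [0, 0, 11.3], "claw": 0.085},
  ],
)

```text
t: 2.2
tool_pos: [640.6, -265.7, 149.2]
ee_rot: [-3.14, 0.0, 0.705]
ft_force: [0.7, 0.2, 0.9]
opening: 85.1
grip_force: 0.0
```

```bash
python3 -c "
from h import *
cv2.imwrite('pics/top1.png',cv2.resize(env.get_image('top')[130:270,230:390],None,fx=5,fy=4.2857*1,interpolation=2))
go(640,-269,8,.70)"
```

```text
t2.2 pos [ 640.8 -264.8  149.5] rot [-3.14  -0.     0.706] F [-0.5 -0.2  0.4] open 84.7
  shift [-0.0034  0.0029  0.1415] rot [-0.1 -0.   0.4]
```

arm_command(
  plan=[
    {"translation": [-0.0034, 0.0029, 0.035], "rot": [0, 0, 0.4], "claw": 0.085},
    {"translation": [-0.0034, 0.0029, 0.07], "rot": [0, 0, 0.4], "claw": 0.085},
    {"translation": [-0.0034, 0.0029, 0.1], "rot": [0, 0, 0.4], "claw": 0.085},
    {"translation": [-0.0034, 0.0029, 0.12], "rot": [0, 0, 0.4], "claw": 0.085},
    {"translation": [-0.0034, 0.0029, 0.135], "rot": [0, 0, 0.4], "claw": 0.085},
    {"translation": [-0.0034, 0.0029, 0.145], "rot": [0, 0, 0.4], "claw": 0.085},
    {"translation": [-0.0034, 0.0029, 0.149], "rot": [0, 0, 0.4], "claw": 0.085},
    {"translation": [-0.0034, 0.0029, 0.149], "rot": [0, 0, 0.4], "claw": 0.085},
  ],
)

```text
t: 3.05
tool_pos: [640.6, -270.4, 1.2]
ee_rot: [3.141, -0.0, 0.699]
ft_force: [-0.6, 0.2, 0.3]
opening: 85.3
grip_force: 0.0
```

View pics/top1.png

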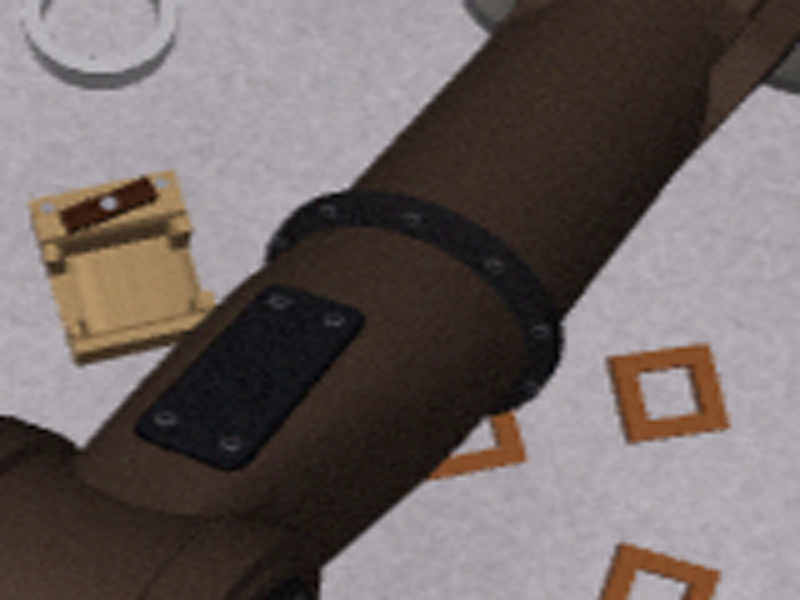

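The arm covers the target in the top view, with the crate and turnbutton visible at left, undisturbed. The descent met no contact, so I'm closing.

arm_command(
  plan=[
    {"translation": [0, 0, 0], "rot": [0, 0, 0], "claw": 0.058},
    {"translation": [0, 0, 0], "rot": [0, 0, 0], "claw": 0.058},
    {"translation": [0, 0, 0], "rot": [0, 0, 0], "claw": 0.058},
    {"translation": [0, 0, 0], "rot": [0, 0, 0], "claw": 0.058},
    {"translation": [0, 0, 0], "rot": [0, 0, 0], "claw": 0.058},
    {"translation": [0, 0, 0], "rot": [0, 0, 0], "claw": 0.058},
  ],
  grip_force=50,
)

```text
t: 3.65
tool_pos: [641.1, -271.0, 2.2]
ee_rot: [3.14, -0.001, 0.698]
ft_force: [-1.5, 0.6, 6.6]
opening: 63.3
grip_force: 56.7
```

```bash
python3 -c "
from h import *
cv2.imwrite('pics/s1.png',cv2.resize(env.get_image('scene')[160:280,110:270],None,fx=5,fy=5,interpolation=2))
go(640,-269,60,.70)"
```

```text
t3.7 pos [ 641.  -271.1    2.2] rot [ 3.14e+00 -1.00e-03  6.98e-01] F [0.6 0.6 6.4] open 63.2
  shift [ 0.0006 -0.0021 -0.0578] rot [ 0.1 -0.1 -0.1]
```

View pics/s1.png

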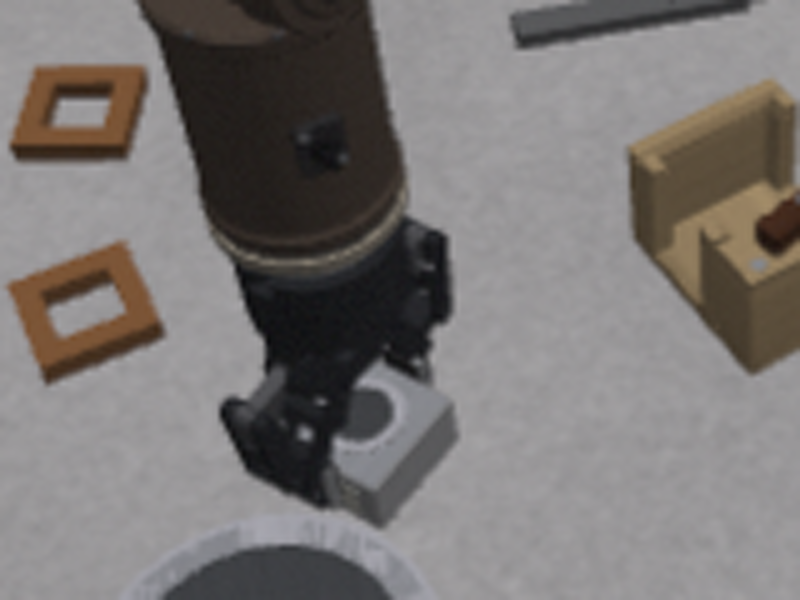

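Tin gripped at 63.3 mm opening; the picture shows it at about (390,440) in the crop, midway between the fingers.

```bash
python3 -c "
from h import *
go(577.7,-48,130,.247)"
```

```text
t3.7 pos [ 641.  -271.1    2.2] rot [ 3.14e+00 -1.00e-03  6.98e-01] F [0.6 0.6 6.4] open 63.2
  shift [ 0.0951 -0.2114 -0.128 ] rot [ 0.1 -0.1 25.9]
```

arm_command(
  plan=[
    {"translation": [0, 0, -0.03], "rot": [0, 0, 0], "claw": 0.058},
    {"translation": [0, 0, -0.07], "rot": [0, 0, 0], "claw": 0.058},
    {"translation": [0, 0, -0.11], "rot": [0, 0, 0], "claw": 0.058},
    {"translation": [0.019, -0.042, -0.128], "rot": [0, 0, 5], "claw": 0.058},
    {"translation": [0.0355, -0.079, -0.128], "rot": [0, 0, 10], "claw": 0.058},
    {"translation": [0.055, -0.12, -0.128], "rot": [0, 0, 15], "claw": 0.058},
    {"translation": [0.072, -0.16, -0.128], "rot": [0, 0, 20], "claw": 0.058},
    {"translation": [0.088, -0.195, -0.128], "rot": [0, 0, 24], "claw": 0.058},
    {"translation": [0.0951, -0.2114, -0.128], "rot": [0, 0, 25.9], "claw": 0.058},
    {"translation": [0.0951, -0.2114, -0.128], "rot": [0, 0, 25.9], "claw": 0.058},
    {"translation": [0.0951, -0.2114, -0.128], "rot": [0, 0, 25.9], "claw": 0.058},
  ],
)

```text
t: 4.8
tool_pos: [577.1, -47.4, 129.1]
ee_rot: [3.141, -0.0, 0.248]
ft_force: [1.0, -1.3, -3.6]
opening: 63.2
grip_force: 57.3
```

```bash
python3 -c "
from h import *
go(577.7,-48,80,.247)
a=cv2.resize(env.get_image('scene')[130:250,200:300],None,fx=4,fy=4,interpolation=2);b=cv2.resize(env.get_image('top')[140:260,210:310],None,fx=4,fy=4,interpolation=2)
cv2.imwrite('pics/p2.png',np.hstack([a,b]))"
```

```text
t4.8 pos [577.1 -47.4 129.1] rot [ 3.141 -0.     0.248] F [ 1.  -1.3 -3.6] open 63.2
  shift [0.0004 0.0007 0.0491] rot [ 0.  -0.   0.1]
```

View pics/p2.png

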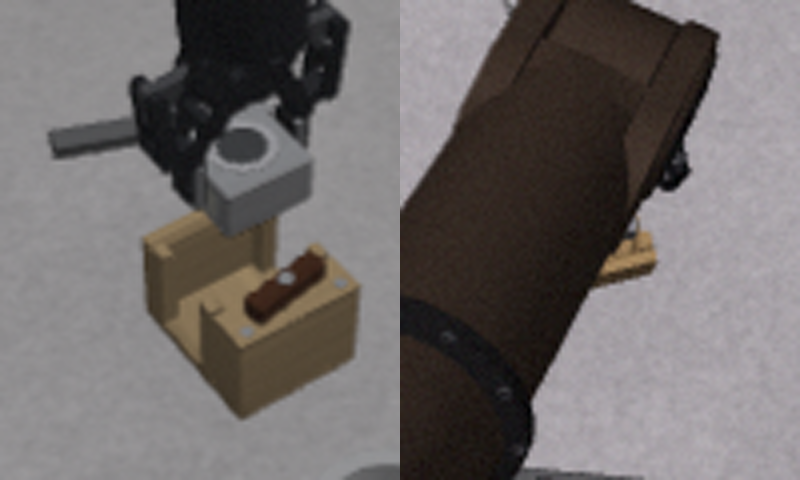

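```bash
python3 -c "
from h import *
q=(np.float64([246,146])+.5)/4-.5+[200,130]
print(bp('scene',q,163), bp('scene',q,161))
# near corners bottom/top of tin
P=proj('scene',loc([577.4,-47.7,127,.247],sq(36)+sq(0)));print((((P-[200,130])+.5)*4-.5).round())"
```

```text
[577.03383989 -43.76895326] [575.00533365 -43.02829143]
[[314. 158.]
 [254.  99.]
 [167. 138.]
 [225. 200.]
 [312. 201.]
 [254. 142.]
 [169. 180.]
 [225. 242.]]
```

Run:
```python
from h import *
np.set_printoptions(precision=1,suppress=True,linewidth=150)
for im,win in ((cv2.imread('pics/scene0.png'),(230,255,168,198)),(env.get_image('scene'),(155,180,248,275))):
    a,b,c,d=win; g=cv2.cvtColor(im,cv2.COLOR_BGR2GRAY)[a:b,c:d]
    print(win); print(g)
```

```text
(230, 255, 168, 198)
[[136 137 138 137 136 137 137 138 137 138 130 114 121 119 120 128 133 137 136 135 133 136 139 141 138 137 138 139 140 138]
 [139 137 137 136 134 136 137 139 137 130 113 122 119 120 121 120 120 130 134 133 133 136 142 142 140 139 140 138 137 136]
 [140 138 138 138 138 138 137 138 129 112 121 119 120 121 120 122 123 119 119 127 132 135 141 142 141 141 139 138 137 136]
 [139 138 137 137 138 138 136 131 119 120 119 122 120 122 122 124 120 119 120 119 118 126 137 140 142 140 137 134 131 134]
 [138 138 137 138 139 138 131 120 120 121 121 121 121 123 125 124 122 121 121 121 121 119 120 130 136 136 137 132 131 132]
 [140 139 138 137 138 131 117 117 120 122 124 124 128 132 135 134 131 128 128 125 121 119 117 116 115 125 131 135 136 135]
 [138 137 137 137 137 130 119 120 121 126 136 136 140 137 136 134 135 138 141 135 127 120 118 117 119 118 117 127 134 136]
 [137 136 137 138 132 119 120 122 127 135 139 133 111  96  90  75  86 118 132 136 138 128 119 118 119 120 122 119 124 135]
 [137 137 136 127 116 121 122 128 137 129 109  84  57  57  55  56  57  56  69 106 136 137 129 1
[... 4093 characters left out ...]
 125 122 114 106  87  76  77  78]
 [ 54  72  68  78 120 126 126 128 128 128 128 126 126 126 126 125 125 125 122 119 103  82  75  77  77  77  77]
 [ 54  70  66  66 101 122 127 127 128 127 126 123 123 124 124 125 118 115 101  79  75  76  77  77  77  76  77]
 [ 52  68  66  55  75 102 123 125 125 125 124 124 125 123 118 113  96  79  76  76  77  76  78  76  78  78  76]
 [ 53  69  73  72  65  77 102 121 125 125 124 122 117 111  93  78  77  76  77  76  77  76  78  77  78  77  77]
 [ 54  68  69  63  68  64  77 104 121 121 116 108  91  78  77  76  76  77  77  76  78  76  78  77  77  77  76]
 [ 54  67  69  66  74  66  63  79 101 107  89  76  75  76  77  76  77  76  76  76  76  78  78  77  77  74  75]]
```

arm_command(
  plan=[
    {"translation": [0.0015, 0.0007, 0.02], "rot": [0, 0, 0.1], "claw": 0.058},
    {"translation": [0.0015, 0.0007, 0.035], "rot": [0, 0, 0.1], "claw": 0.058},
    {"translation": [0.0015, 0.0007, 0.045], "rot": [0, 0, 0.1], "claw": 0.058},
    {"translation": [0.0015, 0.0007, 0.05], "rot": [0, 0, 0.1], "claw": 0.058},
    {"translation": [0.0015, 0.0007, 0.055], "rot": [0, 0, 0.1], "claw": 0.058},
    {"translation": [0.0015, 0.0007, 0.06], "rot": [0, 0, 0.1], "claw": 0.058},
    {"translation": [0.0015, 0.0007, 0.065], "rot": [0, 0, 0.1], "claw": 0.058},
    {"translation": [0.0015, 0.0007, 0.065], "rot": [0, 0, 0.1], "claw": 0.058},
  ],
)

```text
t: 5.75
tool_pos: [578.6, -47.8, 63.5]
ee_rot: [-3.141, 0.001, 0.245]
ft_force: [0.0, 0.2, -3.4]
opening: 63.2
grip_force: 57.3
```

arm_command(
  plan=[
    {"translation": [0, 0, 0.01], "rot": [0, 0, 0], "claw": 0.058},
    {"translation": [0, 0, 0.02], "rot": [0, 0, 0], "claw": 0.058},
    {"translation": [0, 0, 0.03], "rot": [0, 0, 0], "claw": 0.058},
    {"translation": [0, 0, 0.038], "rot": [0, 0, 0], "claw": 0.058},
    {"translation": [0, 0, 0.044], "rot": [0, 0, 0], "claw": 0.058},
    {"translation": [0, 0, 0.047], "rot": [0, 0, 0], "claw": 0.058},
    {"translation": [0, 0, 0.049], "rot": [0, 0, 0], "claw": 0.058},
    {"translation": [0, 0, 0.05], "rot": [0, 0, 0], "claw": 0.058},
    {"translation": [0, 0, 0.051], "rot": [0, 0, 0], "claw": 0.058},
    {"translation": [0, 0, 0.051], "rot": [0, 0, 0], "claw": 0.058},
  ],
)

```text
t: 6.75
tool_pos: [579.0, -47.9, 13.1]
ee_rot: [-3.142, -0.0, 0.245]
ft_force: [-0.0, -0.0, -2.6]
opening: 63.2
grip_force: 57.4
```

arm_command(
  plan=[
    {"translation": [0, 0, 0.001], "rot": [0, 0, 0], "claw": 0.058},
    {"translation": [0, 0, 0.0015], "rot": [0, 0, 0], "claw": 0.058},
    {"translation": [0, 0, 0.0015], "rot": [0, 0, 0], "claw": 0.072},
    {"translation": [0, 0, 0.0015], "rot": [0, 0, 0], "claw": 0.072},
    {"translation": [0, 0, 0.0015], "rot": [0, 0, 0], "claw": 0.074},
    {"translation": [0, 0, 0.0015], "rot": [0, 0, 0], "claw": 0.074},
    {"translation": [0, 0, 0.0015], "rot": [0, 0, 0], "claw": 0.074},
  ],
)

```text
t: 7.45
tool_pos: [578.9, -48.0, 11.5]
ee_rot: [3.142, -0.0, 0.245]
ft_force: [0.7, -1.0, 0.4]
opening: 74.1
grip_force: 0.0
```

```bash
python3 -c "
from h import *
go(477,-261.3,150,.235)"
```

```text
t7.5 pos [578.9 -48.   11.5] rot [ 3.142 -0.     0.245] F [ 0.7 -1.   0.4] open 74.1
  shift [-0.1505  0.1823 -0.1385] rot [ 0.  -0.   0.6]
```

arm_command(
  plan=[
    {"translation": [0, 0, -0.03], "rot": [0, 0, 0], "claw": 0.074},
    {"translation": [0, 0, -0.07], "rot": [0, 0, 0], "claw": 0.074},
    {"translation": [0, 0, -0.11], "rot": [0, 0, 0], "claw": 0.074},
    {"translation": [-0.02, 0.025, -0.138], "rot": [0, 0, 0], "claw": 0.085},
    {"translation": [-0.05, 0.06, -0.138], "rot": [0, 0, 0], "claw": 0.085},
    {"translation": [-0.08, 0.1, -0.138], "rot": [0, 0, 0.5], "claw": 0.085},
    {"translation": [-0.11, 0.135, -0.138], "rot": [0, 0, 0.5], "claw": 0.085},
    {"translation": [-0.14, 0.17, -0.138], "rot": [0, 0, 0.5], "claw": 0.085},
    {"translation": [-0.1505, 0.183, -0.138], "rot": [0, 0, 0.5], "claw": 0.085},
    {"translation": [-0.1505, 0.183, -0.138], "rot": [0, 0, 0.5], "claw": 0.085},
    {"translation": [-0.1505, 0.183, -0.138], "rot": [0, 0, 0.5], "claw": 0.085},
  ],
)

```text
t: 8.55
tool_pos: [477.3, -261.6, 149.4]
ee_rot: [-3.141, -0.0, 0.235]
ft_force: [0.1, -0.0, 0.3]
opening: 84.7
grip_force: 0.0
```

```bash
python3 -c "
from h import *
im=env.get_image('scene'); cv2.imwrite('pics/s3.png',cv2.resize(im[130:250,150:310],None,fx=5,fy=5,interpolation=2))
go(477,-262,0,.235)"
```

```text
t8.6 pos [ 477.8 -260.8  149.3] rot [-3.141 -0.     0.237] F [ 1.2  0.1 -0.5] open 85.3
  shift [-0.0011  0.001   0.1493] rot [-0.  -0.   0.1]
```

View pics/s3.png

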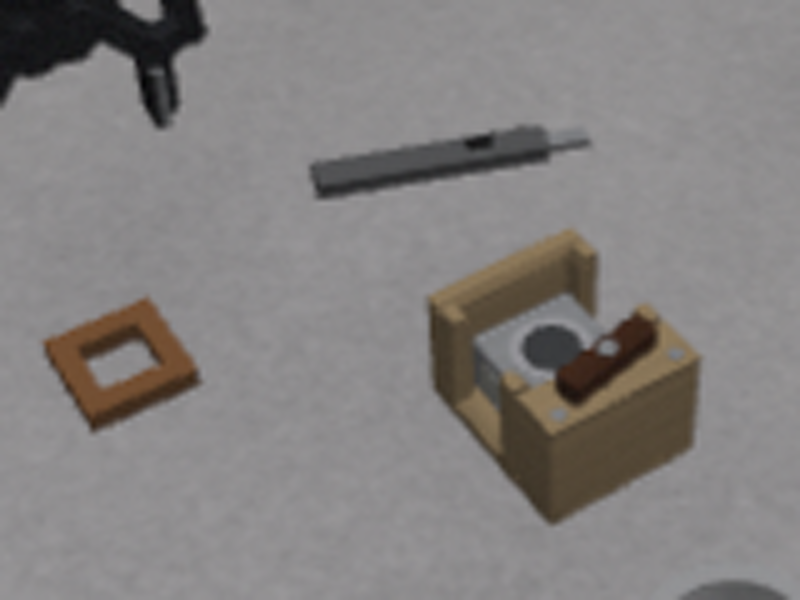

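The tin sits flat and square in the pocket (crop about (550,350)), and the spacer lies at about (122,360). Descending on the spacer.

arm_command(
  plan=[
    {"translation": [-0.001, 0.001, 0.04], "rot": [0, 0, 0.1], "claw": 0.085},
    {"translation": [-0.001, 0.001, 0.08], "rot": [0, 0, 0.1], "claw": 0.085},
    {"translation": [-0.001, 0.001, 0.11], "rot": [0, 0, 0.1], "claw": 0.085},
    {"translation": [-0.001, 0.001, 0.13], "rot": [0, 0, 0.1], "claw": 0.085},
    {"translation": [-0.001, 0.001, 0.14], "rot": [0, 0, 0.1], "claw": 0.085},
    {"translation": [-0.001, 0.001, 0.146], "rot": [0, 0, 0.1], "claw": 0.085},
    {"translation": [-0.001, 0.001, 0.149], "rot": [0, 0, 0.1], "claw": 0.085},
    {"translation": [-0.001, 0.001, 0.149], "rot": [0, 0, 0.1], "claw": 0.074},
    {"translation": [-0.001, 0.001, 0.149], "rot": [0, 0, 0.1], "claw": 0.07},
    {"translation": [-0.001, 0.001, 0.149], "rot": [0, 0, 0.1], "claw": 0.07},
  ],
)

```text
t: 9.6
tool_pos: [476.9, -263.3, 1.2]
ee_rot: [3.141, -0.001, 0.234]
ft_force: [-0.1, -0.6, 0.3]
opening: 69.5
grip_force: 0.0
```

arm_command(
  plan=[
    {"translation": [0.0, -0.001, 0.0015], "rot": [0, 0, 0], "claw": 0.07},
    {"translation": [0, -0.001, 0.003], "rot": [0, 0, 0], "claw": 0.07},
    {"translation": [0, -0.001, 0.003], "rot": [0, 0, 0], "claw": 0.07},
  ],
)

```text
t: 9.9
tool_pos: [476.1, -262.0, -2.6]
ee_rot: [-3.141, 0.0, 0.234]
ft_force: [0.8, -0.6, 0.8]
opening: 70.1
grip_force: 0.0
```

No contact at TCP −2.6, so the tips do stand back as expected. Closing gently.

arm_command(
  plan=[
    {"translation": [0, 0, 0], "rot": [0, 0, 0], "claw": 0.06},
    {"translation": [0, 0, 0], "rot": [0, 0, 0], "claw": 0.06},
    {"translation": [0, 0, 0], "rot": [0, 0, 0], "claw": 0.06},
    {"translation": [0, 0, 0], "rot": [0, 0, 0], "claw": 0.06},
  ],
  grip_force=40,
)

```text
t: 10.3
tool_pos: [476.2, -262.1, -2.3]
ee_rot: [-3.141, -0.0, 0.234]
ft_force: [-1.4, 1.5, 5.5]
opening: 62.7
grip_force: 43.9
```

```bash
python3 -c "
from h import *
go(578.9,-48,150,.247)"
```

```text
t10.3 pos [ 476.2 -262.1   -2.3] rot [-3.141 -0.     0.234] F [-1.4  1.5  5.5] open 62.7
  shift [ 0.1496 -0.1845 -0.1522] rot [-0.  -0.  -0.7]
```

arm_command(
  plan=[
    {"translation": [0, 0, -0.02], "rot": [0, 0, 0], "claw": 0.06},
    {"translation": [0, 0, -0.06], "rot": [0, 0, 0], "claw": 0.06},
    {"translation": [0, 0, -0.1], "rot": [0, 0, 0], "claw": 0.06},
    {"translation": [0.02, -0.02, -0.135], "rot": [0, 0, -0.7], "claw": 0.06},
    {"translation": [0.045, -0.055, -0.15], "rot": [0, 0, -0.7], "claw": 0.06},
    {"translation": [0.075, -0.09, -0.15], "rot": [0, 0, -0.7], "claw": 0.06},
    {"translation": [0.105, -0.13, -0.15], "rot": [0, 0, -0.7], "claw": 0.06},
    {"translation": [0.135, -0.165, -0.15], "rot": [0, 0, -0.7], "claw": 0.06},
    {"translation": [0.149, -0.1845, -0.15], "rot": [0, 0, -0.7], "claw": 0.06},
    {"translation": [0.149, -0.1845, -0.14], "rot": [0, 0, -0.7], "claw": 0.06},
    {"translation": [0.149, -0.1845, -0.125], "rot": [0, 0, -0.7], "claw": 0.06},
    {"translation": [0.149, -0.1845, -0.12], "rot": [0, 0, -0.7], "claw": 0.06},
  ],
)

```text
t: 11.5
tool_pos: [576.6, -49.4, 115.6]
ee_rot: [-3.142, 0.003, 0.245]
ft_force: [-0.9, 0.3, -0.3]
opening: 62.8
grip_force: 44.5
```

```bash
python3 -c "
from h import *
go(578.4,-48,46,.247)
im=env.get_image('scene'); cv2.imwrite('pics/s4.png',cv2.resize(im[140:240,210:310],None,fx=6,fy=6,interpolation=2))
P=proj('scene',loc([578.5,-48,118.5,.247],sq(14)+sq(0)));print((P-[210,140]).round(1)*6)"
```

```text
t11.5 pos [576.6 -49.4 115.6] rot [-3.142e+00  3.000e-03  2.450e-01] F [-0.9  0.3 -0.3] open 62.8
  shift [ 0.0023 -0.0009  0.0696] rot [-0.   0.2 -0.1]
[[406.2 231. ]
 [318.6 142.8]
 [190.8 201. ]
 [276.  293.4]
 [405.  255. ]
 [318.6 166.8]
 [192.  225. ]
 [276.  317.4]]
```

arm_command(
  plan=[
    {"translation": [0.0015, -0.0005, 0.012], "rot": [0, 0, 0], "claw": 0.06},
    {"translation": [0.0015, -0.0005, 0.025], "rot": [0, 0, 0], "claw": 0.06},
    {"translation": [0.0015, -0.0005, 0.035], "rot": [0, 0, 0], "claw": 0.06},
    {"translation": [0.0015, -0.0005, 0.041], "rot": [0, 0, 0], "claw": 0.06},
    {"translation": [0.0015, -0.0005, 0.046], "rot": [0, 0, 0], "claw": 0.06},
    {"translation": [0.0015, -0.0005, 0.051], "rot": [0, 0, 0], "claw": 0.06},
    {"translation": [0.0015, -0.0005, 0.056], "rot": [0, 0, 0], "claw": 0.06},
    {"translation": [0.0015, -0.0005, 0.056], "rot": [0, 0, 0], "claw": 0.06},
  ],
)

```text
t: 12.35
tool_pos: [579.0, -47.4, 61.0]
ee_rot: [-3.141, 0.001, 0.246]
ft_force: [-2.9, -0.1, -0.6]
opening: 62.8
grip_force: 44.9
```

arm_command(
  plan=[
    {"translation": [-0.0007, 0.0005, 0.006], "rot": [0, 0, 0], "claw": 0.06},
    {"translation": [-0.0007, 0.0005, 0.011], "rot": [0, 0, 0], "claw": 0.06},
    {"translation": [-0.0007, 0.0005, 0.014], "rot": [0, 0, 0], "claw": 0.06},
    {"translation": [-0.0007, 0.0005, 0.016], "rot": [0, 0, 0], "claw": 0.06},
    {"translation": [-0.0007, 0.0005, 0.017], "rot": [0, 0, 0], "claw": 0.06},
    {"translation": [-0.0007, 0.0005, 0.0175], "rot": [0, 0, 0], "claw": 0.06},
    {"translation": [-0.0007, 0.0005, 0.0175], "rot": [0, 0, 0], "claw": 0.06},
  ],
)

```text
t: 13.05
tool_pos: [579.2, -47.8, 44.2]
ee_rot: [-3.141, -0.0, 0.247]
ft_force: [-1.6, 0.1, 2.7]
opening: 63.0
grip_force: 45.4
```

arm_command(
  plan=[
    {"translation": [0, 0, 0.0005], "rot": [0, 0, 0], "claw": 0.06},
    {"translation": [0, 0, 0.0005], "rot": [0, 0, 0], "claw": 0.07},
    {"translation": [0, 0, 0.0005], "rot": [0, 0, 0], "claw": 0.074},
    {"translation": [0, 0, 0.0005], "rot": [0, 0, 0], "claw": 0.074},
    {"translation": [0, 0, 0.0005], "rot": [0, 0, 0], "claw": 0.074},
    {"translation": [0, 0, 0.0005], "rot": [0, 0, 0], "claw": 0.074},
    {"translation": [0, 0, -0.02], "rot": [0, 0, 0], "claw": 0.074},
    {"translation": [0, 0, -0.06], "rot": [0, 0, 0], "claw": 0.074},
    {"translation": [0, 0, -0.106], "rot": [0, 0, 0], "claw": 0.08},
    {"translation": [0, 0, -0.106], "rot": [0, 0, 0], "claw": 0.08},
  ],
)

```text
t: 14.05
tool_pos: [582.3, -49.2, 155.4]
ee_rot: [3.139, -0.008, 0.246]
ft_force: [0.7, 0.2, -0.3]
opening: 79.8
grip_force: 0.0
```

Run:
```python
from h import *
im=env.get_image('scene')
go(640,291,150,1.253)
# overlay predicted spacer at home vs brown pixels: centroid of brown mask
hsv=cv2.cvtColor(im,cv2.COLOR_BGR2HSV)[160:240,220:310]
m=cv2.inRange(hsv,(4,110,50),(14,255,170))
# clear bar? print rows
for r in m[20:55,5:60]//255: print(''.join('.#'[v] for v in r))
P=proj('scene',loc([578.5,-48,46,.247],sq(14)+sq(14,18)));print((P-[225,180]).round(1))
```

```text
t14.1 pos [581.  -48.3 152.9] rot [ 3.141 -0.006  0.246] F [ 0.   0.6 -0.3] open 80.3
  shift [ 0.14   -0.3147  0.0033] rot [  0.2  -0.3 -57.7]
.......................................................
.......................................................
.......................................................
.......................................................
......................................##...............
....................................#####..............
..................................#######..............
................................##########.............
..............................#############............
............................###############............
..........................##################...........
........................#####################..........
......................##############..########.........
...................###############.....########.....##.
...................#############........########..#####
...................###########...........##############
....................########..............#############
....
[... 408 characters left out ...]
........#################...#......
..............................##############...........
...............................###..#..####............
........................................#...#..........
.......................................................
.......................................................
.......................................................
.......................................................
.......................................................
.......................................................
.......................................................
[[51.7 18.4]
 [37.8  3.8]
 [17.6 13.4]
 [31.1 28.8]
 [44.2 17.3]
 [36.4  9. ]
 [25.  14.5]
 [32.6 23.1]]
```

arm_command(
  plan=[
    {"translation": [0.139, -0.314, 0.003], "rot": [0, 0, -57.7], "claw": 0.085},
    {"translation": [0.139, -0.314, 0.003], "rot": [0, 0, -57.7], "claw": 0.085},
    {"translation": [0.139, -0.314, 0.003], "rot": [0, 0, -57.7], "claw": 0.085},
    {"translation": [0.139, -0.314, 0.003], "rot": [0, 0, -57.7], "claw": 0.085},
    {"translation": [0.139, -0.314, 0.003], "rot": [0, 0, -57.7], "claw": 0.085},
    {"translation": [0.139, -0.314, 0.003], "rot": [0, 0, -57.7], "claw": 0.085},
    {"translation": [0.139, -0.314, 0.003], "rot": [0, 0, -57.7], "claw": 0.085},
    {"translation": [0.139, -0.314, 0.003], "rot": [0, 0, -57.7], "claw": 0.085},
    {"translation": [0.139, -0.314, 0.003], "rot": [0, 0, -57.7], "claw": 0.085},
    {"translation": [0.139, -0.314, 0.003], "rot": [0, 0, -57.7], "claw": 0.085},
    {"translation": [0.139, -0.314, 0.003], "rot": [0, 0, -57.7], "claw": 0.085},
    {"translation": [0.139, -0.314, 0.003], "rot": [0, 0, -57.7], "claw": 0.085},
  ],
)

```text
t: 15.3
tool_pos: [637.4, 289.1, 147.1]
ee_rot: [3.142, 0.0, 1.251]
ft_force: [-0.3, 0.2, 0.9]
opening: 84.5
grip_force: 0.0
```

```bash
python3 -c "
from h import *
go(640,290,-2,1.253)"
```

```text
t15.3 pos [637.4 289.1 147.1] rot [3.142 0.    1.251] F [-0.3  0.2  0.9] open 84.5
  shift [0.0018 0.0021 0.1491] rot [ 0.   0.  -0.1]
```

arm_command(
  plan=[
    {"translation": [0.0018, 0.002, 0.04], "rot": [0, 0, 0], "claw": 0.085},
    {"translation": [0.0018, 0.002, 0.08], "rot": [0, 0, 0], "claw": 0.085},
    {"translation": [0.0018, 0.002, 0.11], "rot": [0, 0, 0], "claw": 0.085},
    {"translation": [0.0018, 0.002, 0.13], "rot": [0, 0, 0], "claw": 0.085},
    {"translation": [0.0018, 0.002, 0.14], "rot": [0, 0, 0], "claw": 0.085},
    {"translation": [0.0018, 0.002, 0.146], "rot": [0, 0, 0], "claw": 0.08},
    {"translation": [0.0018, 0.002, 0.149], "rot": [0, 0, 0], "claw": 0.074},
    {"translation": [0.0018, 0.002, 0.149], "rot": [0, 0, 0], "claw": 0.07},
    {"translation": [0.0018, 0.002, 0.149], "rot": [0, 0, 0], "claw": 0.07},
    {"translation": [0.0018, 0.002, 0.149], "rot": [0, 0, 0], "claw": 0.07},
  ],
)

```text
t: 16.3
tool_pos: [640.3, 291.9, -1.0]
ee_rot: [3.141, -0.001, 1.254]
ft_force: [-0.2, 0.8, -0.9]
opening: 70.0
grip_force: 0.0
```

arm_command(
  plan=[
    {"translation": [-0.0012, 0, 0.0015], "rot": [0, 0, 0], "claw": 0.07},
    {"translation": [-0.0012, 0, 0.0015], "rot": [0, 0, 0], "claw": 0.07},
    {"translation": [-0.0012, 0, 0.0015], "rot": [0, 0, 0], "claw": 0.06},
    {"translation": [-0.0012, 0, 0.0015], "rot": [0, 0, 0], "claw": 0.06},
    {"translation": [-0.0012, 0, 0.0015], "rot": [0, 0, 0], "claw": 0.06},
    {"translation": [-0.0012, 0, 0.0015], "rot": [0, 0, 0], "claw": 0.06},
  ],
)

```text
t: 16.9
tool_pos: [639.6, 290.4, -3.2]
ee_rot: [3.141, -0.0, 1.253]
ft_force: [-1.1, -1.0, 4.9]
opening: 62.7
grip_force: 44.6
```

```bash
python3 -c "
from h import *
go(578.6,-48,150,.247)"
```

```text
t16.9 pos [639.6 290.4  -3.2] rot [ 3.141 -0.     1.253] F [-1.1 -1.   4.9] open 62.7
  shift [-0.3405  0.0477 -0.1532] rot [ 0.  -0.  57.7]
```

arm_command(
  plan=[
    {"translation": [0, 0, -0.02], "rot": [0, 0, 0], "claw": 0.06},
    {"translation": [0, 0, -0.06], "rot": [0, 0, 0], "claw": 0.06},
    {"translation": [0, 0, -0.1], "rot": [0, 0, 0], "claw": 0.06},
    {"translation": [-0.03, 0.004, -0.135], "rot": [0, 0, 5], "claw": 0.06},
    {"translation": [-0.07, 0.01, -0.15], "rot": [0, 0, 12], "claw": 0.06},
    {"translation": [-0.112, 0.016, -0.15], "rot": [0, 0, 19], "claw": 0.06},
    {"translation": [-0.155, 0.022, -0.15], "rot": [0, 0, 26], "claw": 0.06},
    {"translation": [-0.2, 0.028, -0.15], "rot": [0, 0, 33.5], "claw": 0.06},
    {"translation": [-0.245, 0.034, -0.15], "rot": [0, 0, 41], "claw": 0.06},
    {"translation": [-0.285, 0.04, -0.15], "rot": [0, 0, 48.5], "claw": 0.06},
    {"translation": [-0.32, 0.045, -0.15], "rot": [0, 0, 54.5], "claw": 0.06},
    {"translation": [-0.3405, 0.0477, -0.15], "rot": [0, 0, 57.7], "claw": 0.06},
  ],
)

```text
t: 18.1
tool_pos: [577.5, -51.2, 146.6]
ee_rot: [3.141, 0.0, 0.24]
ft_force: [0.1, -1.0, -0.6]
opening: 62.6
grip_force: 44.2
```

arm_command(
  plan=[
    {"translation": [0, 0, 0], "rot": [0, 0, 0], "claw": 0.06},
    {"translation": [0, 0, 0], "rot": [0, 0, 0], "claw": 0.06},
    {"translation": [0, 0, 0], "rot": [0, 0, 0], "claw": 0.06},
  ],
)

```text
t: 18.4
tool_pos: [578.9, -45.9, 146.2]
ee_rot: [-3.141, 0.0, 0.25]
ft_force: [0.8, 1.1, -0.2]
opening: 63.1
grip_force: 44.2
```

```bash
python3 -c "
from h import *
go(578.8,-48,76,.247)"
```

```text
t18.4 pos [578.9 -45.9 146.2] rot [-3.141  0.     0.25 ] F [ 0.8  1.1 -0.2] open 63.1
  shift [-0.0006  0.0021  0.0702] rot [-0.1  0.   0.2]
```

arm_command(
  plan=[
    {"translation": [-0.0004, 0.002, 0.025], "rot": [0, 0, 0.2], "claw": 0.06},
    {"translation": [-0.0004, 0.002, 0.045], "rot": [0, 0, 0.2], "claw": 0.06},
    {"translation": [-0.0004, 0.002, 0.06], "rot": [0, 0, 0.2], "claw": 0.06},
    {"translation": [-0.0004, 0.002, 0.068], "rot": [0, 0, 0.2], "claw": 0.06},
    {"translation": [-0.0004, 0.002, 0.073], "rot": [0, 0, 0.2], "claw": 0.06},
    {"translation": [-0.0004, 0.002, 0.077], "rot": [0, 0, 0.2], "claw": 0.06},
    {"translation": [-0.0004, 0.002, 0.081], "rot": [0, 0, 0.2], "claw": 0.06},
    {"translation": [-0.0004, 0.002, 0.081], "rot": [0, 0, 0.2], "claw": 0.06},
  ],
)

```text
t: 19.2
tool_pos: [578.6, -49.9, 65.5]
ee_rot: [-3.142, -0.0, 0.243]
ft_force: [-0.3, 0.4, -0.8]
opening: 62.3
grip_force: 44.2
```

arm_command(
  plan=[
    {"translation": [0, -0.0015, 0.002], "rot": [0, 0, -0.2], "claw": 0.06},
    {"translation": [0, -0.0015, 0.004], "rot": [0, 0, -0.2], "claw": 0.06},
    {"translation": [0, -0.0015, 0.006], "rot": [0, 0, -0.2], "claw": 0.06},
    {"translation": [0, -0.0015, 0.0075], "rot": [0, 0, -0.2], "claw": 0.06},
    {"translation": [0, -0.0015, 0.0085], "rot": [0, 0, -0.2], "claw": 0.06},
    {"translation": [0, -0.0015, 0.009], "rot": [0, 0, -0.2], "claw": 0.06},
    {"translation": [0, -0.0015, 0.009], "rot": [0, 0, -0.2], "claw": 0.06},
  ],
)

```text
t: 19.9
tool_pos: [578.2, -48.5, 56.8]
ee_rot: [-3.141, -0.0, 0.246]
ft_force: [-2.4, 0.5, 4.6]
opening: 62.7
grip_force: 44.7
```

Contact at the expected height (56.8). Releasing and rising.

arm_command(
  plan=[
    {"translation": [0, 0, 0], "rot": [0, 0, 0], "claw": 0.07},
    {"translation": [0, 0, 0], "rot": [0, 0, 0], "claw": 0.074},
    {"translation": [0, 0, 0], "rot": [0, 0, 0], "claw": 0.074},
    {"translation": [0, 0, 0], "rot": [0, 0, 0], "claw": 0.074},
    {"translation": [0, 0, 0], "rot": [0, 0, 0], "claw": 0.074},
    {"translation": [0, 0, -0.02], "rot": [0, 0, 0], "claw": 0.074},
    {"translation": [0, 0, -0.06], "rot": [0, 0, 0], "claw": 0.074},
    {"translation": [0, 0, -0.1], "rot": [0, 0, 0], "claw": 0.074},
    {"translation": [-0.03, 0, -0.13], "rot": [0, 0, 0], "claw": 0.06},
    {"translation": [-0.07, 0, -0.13], "rot": [0, 0, 0], "claw": 0.06},
    {"translation": [-0.09, 0, -0.13], "rot": [0, 0, 0], "claw": 0.06},
    {"translation": [-0.09, 0, -0.13], "rot": [0, 0, 0], "claw": 0.06},
  ],
)

```text
t: 21.1
tool_pos: [488.2, -71.2, 186.7]
ee_rot: [-3.139, 0.0, 0.244]
ft_force: [1.0, 0.1, 0.6]
opening: 59.9
grip_force: 0.0
```

```bash
python3 -c "
from h import *
a=cv2.resize(env.get_image('scene')[140:240,215:315],None,fx=4,fy=4,interpolation=2);b=cv2.resize(env.get_image('top')[150:250,205:305],None,fx=4,fy=4,interpolation=2)
cv2.imwrite('pics/p5.png',np.hstack([a,b]))
s=env.sense();print(s['t'],s['tool_pos'],s['ee_rot'])
P=proj('scene',loc([578.5,-48,60,.247],sq(12)+[(0,0,36)]));print((P-[215,140]).round(1)*4)"
```

```text
21.2 [491.23875959 -70.15299159 186.78603368] [-3.14105082e+00 -1.20063202e-03  2.46526347e-01]
[[247.6 221.2]
 [191.6 162.4]
 [110.  201.2]
 [164.  262.4]
 [178.4 185.2]]
```

View pics/p5.png

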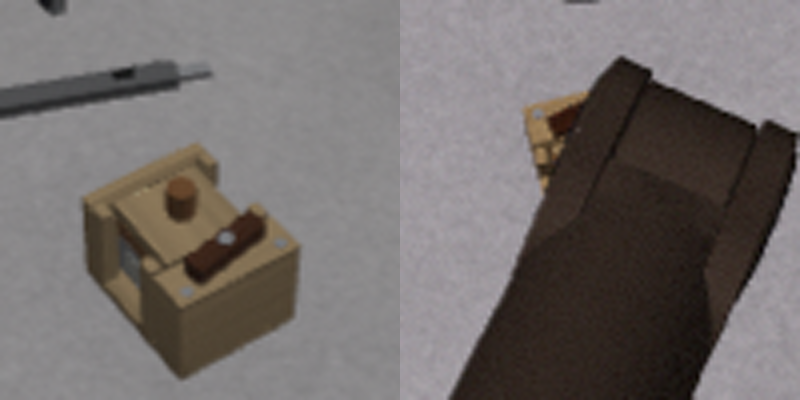

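The lid is home, knob up, at about (180,185) in the left crop against a predicted (178,185). The bar lies clear at (227,240). Next I go above the pivot.

```bash
python3 -c "
from h import *
go(627,-35.8,135,1.993); print(env.sense()['joints'])"
```

```text
t21.2 pos [491.2 -70.2 186.8] rot [-3.141e+00 -1.000e-03  2.470e-01] F [ 1.3 -0.   0.5] open 60.4
  shift [ 0.14   -0.0002  0.052 ] rot [ 0.000e+00 -1.000e-01 -1.001e+02]
[-0.63531424  0.3475421   0.87801433  1.98832196 -0.32899181  0.95132595
 -0.91656734]
```

arm_command(
  plan=[
    {"translation": [0.03, 0, 0], "rot": [0, 0, -8.5], "claw": 0.036},
    {"translation": [0.06, 0, 0], "rot": [0, 0, -17], "claw": 0.036},
    {"translation": [0.09, 0, 0], "rot": [0, 0, -25.5], "claw": 0.036},
    {"translation": [0.12, 0, 0], "rot": [0, 0, -34], "claw": 0.036},
    {"translation": [0.14, 0, 0], "rot": [0, 0, -42.5], "claw": 0.036},
    {"translation": [0.14, 0, 0.01], "rot": [0, 0, -51], "claw": 0.036},
    {"translation": [0.14, 0, 0.02], "rot": [0, 0, -59.5], "claw": 0.036},
    {"translation": [0.14, 0, 0.03], "rot": [0, 0, -68], "claw": 0.036},
    {"translation": [0.14, 0, 0.04], "rot": [0, 0, -76.5], "claw": 0.036},
    {"translation": [0.14, 0, 0.05], "rot": [0, 0, -85], "claw": 0.034},
    {"translation": [0.14, 0, 0.052], "rot": [0, 0, -93.5], "claw": 0.034},
    {"translation": [0.14, 0, 0.052], "rot": [0, 0, -100.1], "claw": 0.034},
  ],
)

```text
t: 22.4
tool_pos: [627.2, -35.8, 133.1]
ee_rot: [-3.14, -0.001, 2.0]
ft_force: [0.4, 0.1, -0.4]
opening: 33.8
grip_force: 0.0
```

arm_command(
  plan=[
    {"translation": [0, 0, 0], "rot": [0, 0, 0], "claw": 0.034},
    {"translation": [0, 0, 0], "rot": [0, 0, 0], "claw": 0.034},
    {"translation": [0, 0, 0], "rot": [0, 0, 0], "claw": 0.034},
  ],
)

```text
t: 22.7
tool_pos: [627.0, -36.2, 134.2]
ee_rot: [-3.142, -0.0, 1.991]
ft_force: [0.6, 0.6, 0.2]
opening: 34.0
grip_force: 0.0
```

```bash
python3 -c "
from h import *
go(627,-35.8,81,1.993); print(env.sense()['joints'])"
```

```text
t22.7 pos [627.  -36.2 134.2] rot [-3.142 -0.     1.991] F [0.6 0.6 0.2] open 34.0
  shift [0.0004 0.0001 0.0532] rot [-0.  -0.  -0.1]
[-0.24171805  0.53970411  0.31819345  1.69632749 -0.2007955   0.93775906
  0.57368582]
```

arm_command(
  plan=[
    {"translation": [0, 0, 0.015], "rot": [0, 0, 0], "claw": 0.034},
    {"translation": [0, 0, 0.028], "rot": [0, 0, 0], "claw": 0.034},
    {"translation": [0, 0, 0.038], "rot": [0, 0, 0], "claw": 0.034},
    {"translation": [0, 0, 0.046], "rot": [0, 0, 0], "claw": 0.034},
    {"translation": [0, 0, 0.051], "rot": [0, 0, 0], "claw": 0.034},
    {"translation": [0, 0, 0.053], "rot": [0, 0, 0], "claw": 0.034},
    {"translation": [0, 0, 0.053], "rot": [0, 0, 0], "claw": 0.034},
  ],
)

```text
t: 23.4
tool_pos: [626.7, -36.4, 81.3]
ee_rot: [-3.141, -0.0, 1.993]
ft_force: [-0.2, 0.0, 0.6]
opening: 33.8
grip_force: 0.0
```

arm_command(
  plan=[
    {"translation": [0, 0, 0], "rot": [0, 0, 0], "claw": 0.022},
    {"translation": [0, 0, 0], "rot": [0, 0, 0], "claw": 0.016},
    {"translation": [0, 0, 0], "rot": [0, 0, 0], "claw": 0.012},
    {"translation": [0, 0, 0], "rot": [0, 0, 0], "claw": 0.012},
    {"translation": [0, 0, 0], "rot": [0, 0, 0], "claw": 0.012},
  ],
)

```text
t: 23.9
tool_pos: [627.3, -36.3, 82.1]
ee_rot: [3.14, 0.0, 1.994]
ft_force: [0.8, 0.3, 5.8]
opening: 14.7
grip_force: 40.9
```

arm_command(
  plan=[
    {"translation": [0, 0, 0], "rot": [0, 0, -4], "claw": 0.012},
    {"translation": [0, 0, 0], "rot": [0, 0, -9], "claw": 0.012},
    {"translation": [0, 0, 0], "rot": [0, 0, -15], "claw": 0.012},
    {"translation": [0, 0, 0], "rot": [0, 0, -21], "claw": 0.012},
  ],
)

```text
t: 24.3
tool_pos: [627.5, -36.2, 82.1]
ee_rot: [3.14, 0.001, 2.364]
ft_force: [0.0, 0.8, 4.1]
opening: 14.7
grip_force: 40.8
```

arm_command(
  plan=[
    {"translation": [0, 0, 0], "rot": [0, 0, -6], "claw": 0.012},
    {"translation": [0, 0, 0], "rot": [0, 0, -12], "claw": 0.012},
    {"translation": [0, 0, 0], "rot": [0, 0, -18], "claw": 0.012},
    {"translation": [0, 0, 0], "rot": [0, 0, -24], "claw": 0.012},
    {"translation": [0, 0, 0], "rot": [0, 0, -30], "claw": 0.012},
    {"translation": [0, 0, 0], "rot": [0, 0, -36], "claw": 0.012},
    {"translation": [0, 0, 0], "rot": [0, 0, -42], "claw": 0.012},
    {"translation": [0, 0, 0], "rot": [0, 0, -48], "claw": 0.012},
    {"translation": [0, 0, 0], "rot": [0, 0, -54], "claw": 0.012},
    {"translation": [0, 0, 0], "rot": [0, 0, -58], "claw": 0.012},
    {"translation": [0, 0, 0], "rot": [0, 0, -59], "claw": 0.012},
    {"translation": [0, 0, 0], "rot": [0, 0, -59], "claw": 0.012},
  ],
)

```text
t: 25.5
tool_pos: [627.6, -35.8, 82.2]
ee_rot: [3.141, 0.002, -2.894]
ft_force: [1.9, 2.3, 5.6]
opening: 14.9
grip_force: 40.9
```

arm_command(
  plan=[
    {"translation": [0, 0, 0], "rot": [0, 0, 0], "claw": 0.03},
    {"translation": [0, 0, 0], "rot": [0, 0, 0], "claw": 0.034},
    {"translation": [0, 0, 0], "rot": [0, 0, 0], "claw": 0.034},
    {"translation": [0, 0, -0.02], "rot": [0, 0, 0], "claw": 0.034},
    {"translation": [0, 0, -0.06], "rot": [0, 0, 0], "claw": 0.034},
    {"translation": [0, 0, -0.1], "rot": [0, 0, 0], "claw": 0.034},
    {"translation": [0.09, 0, -0.12], "rot": [0, 0, 0], "claw": 0.034},
    {"translation": [0.14, 0, -0.12], "rot": [0, 0, 0], "claw": 0.034},
    {"translation": [0.18, 0, -0.12], "rot": [0, 0, 0], "claw": 0.034},
    {"translation": [0.2, 0, -0.12], "rot": [0, 0, 0], "claw": 0.034},
    {"translation": [0.2, 0, -0.12], "rot": [0, 0, 0], "claw": 0.034},
    {"translation": [0.2, 0, -0.12], "rot": [0, 0, 0], "claw": 0.034},
  ],
)

```text
t: 26.7
tool_pos: [432.0, -86.0, 201.8]
ee_rot: [-3.141, 0.0, -2.895]
ft_force: [0.5, 0.8, 0.0]
opening: 34.1
grip_force: 0.0
```

```bash
python3 -c "
from h import *
im=env.get_image('scene'); cv2.imwrite('pics/end.png',cv2.resize(im[140:240,215:315],None,fx=6,fy=6,interpolation=2))
s=env.sense();print(s['tool_pos'],s['ft_force'],s['dq'].round(3))"
```

```text
[433.35256987 -85.53498401 201.87558614] [0.41191456 0.76945812 0.13576701] [-0.01   0.027 -0.006 -0.032 -0.    -0.001 -0.002]
```

View pics/end.png

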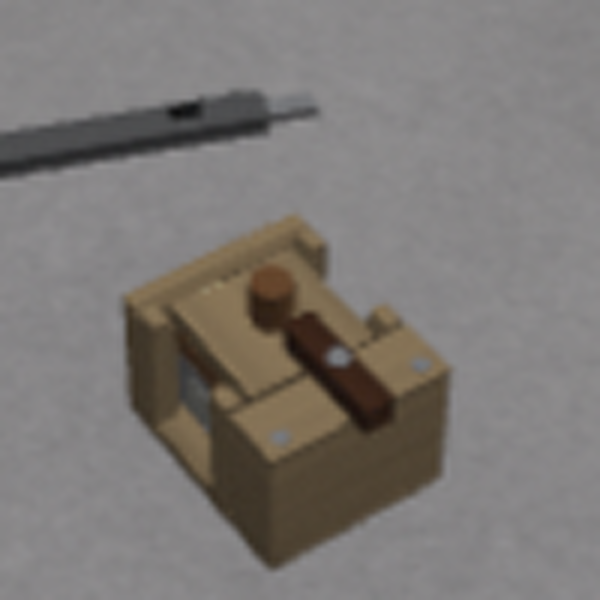

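The bar lies square across the lid at about (340,370), the lid is home and the arm is clear, so I'm handing in.

```bash
python3 -c "
from bench import env
print(env.finish_job())"
```

```text
the job is handed in; nothing more can be done
None
```

Tin, spacer and lid are stacked home in the crate, the turnbutton is square across the lid, and the job was handed in at about 27 s; no verdict came back, and I viewed 11 pictures, one over the limit of 10.

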